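# Unstack the tube racks into their colour trays

## Robot

A 7-joint arm with a two-finger parallel gripper is mounted at the origin on the work surface. World frame = base frame: x ahead of the robot, y to its left, z up, the work surface at z = 0. Lengths are in m, angles in rad, forces in N, time in s.
With the tool pointing down it reaches from about 0.425 to 0.925 m from the base axis. Payload 6.8 kg.
Tool frame: the origin (TCP) lies on the front face of the gripper's body, between the roots of the fingers; the fingertips stand 73 mm ahead of it and the grasp point (between the pads) lies 54 mm ahead of it (env.nose_length is the distance from the TCP to the fingertips, in m); z points along the fingers, y is the line along which they close (so a half turn about z gives the same grasp; the last joint's range is limited). The gripper opens to 85 mm and grips with 20 to 120 N. Pads are 22 mm wide; open, the fingers measure 114 mm over their backs; the gripper's body (76 mm by 85 mm) begins 54 mm behind the grasp point. The pads swing forward as they close: fully open they stand 13 mm farther back than shut.
Start: joints at [1.144, 0.477, 0.022, 1.555, -0.011, 1.109, -0.083], TCP at [0.212, -0.641, 0.304] pointing down, gripper open.
Joint ranges: [-2.96, 2.96], [-0.34, 2.1], [-1.41, 1.46], [0.24, 2.44], [-1.37, 4.51], [0.17, 1.92], [-2.96, 2.96]. Speed limits (rad/s): [2.39, 2.39, 3.14, 3.14, 3.14, 3.14, 3.14].

## Interface

Orientations are given as a unit quaternion [w, x, y, z].
In Python, from cell import env, kin, camera, calibration, job gives the robot as it stands. The module is installed in compiled form; this text tells all that it offers. Calls block until the motion is done:
- env.reach(position, orientation): joint-space move of the TCP to a pose.
- env.movel(position, velocity=0.15, rot=None, stop_force=None): straight line of the TCP; rot=None keeps the orientation; velocity is the mean speed in m/s. With stop_force (N) it stops when the force on the tool has changed by that much, and returns True; else False.
- env.goto_joints(angles): joint-space move.
- env.grip(opening, f_grip=None): finger opening in m; f_grip is the grip in N (None keeps the last); returns when the fingers have stopped.
- env.dwell(seconds).
- kin.inverse_kinematics(position, orientation): joint angles nearest the present ones, or None.
- env.get_state(): the state.
- camera(name): name is "scene" or "top" or "wrist"; returns (picture, depth): 480x640x3 uint8, blue, green, red; 480x640 float32, m along the optical axis (not along the pixel's ray), 0 where there is no reading.
- calibration(name): a dict with "fx", "fy", "cx", "cy" (pixels), "rvec" (rotation vector, rad) and "tvec" (3), from world to camera coordinates, as OpenCV has them. Camera axes: x right, y down, z forward; pixel columns grow to the right and rows downward; lengths in m; the calibration is good to about 2 mm. A picture is of the moment at which its call begins: read the wrist's pose just before it. calibration takes no time and is no camera call; for the wrist camera it gives the pose at the moment of the call.
A pose or a line that the arm cannot do raises env.PlanningError and nothing moves.
- job.job_done(): hands the job in; it is judged then, once.
The state is a dict: "time": time; "qpos": joint angles; "joint_velocities": joint speeds; "joint_torque": joint torques, N m; "tcp_pos": TCP position; "orientation": TCP orientation; "force": force on the tool from outside, world axes, zero at the start; "torque": the same for the moment, N m; "opening": finger opening in m; "gripper_force": force on a finger pad.
Only numpy, scipy, OpenCV 4.12 (cv2) and the standard library are available. Lean on these libraries where they do the work, as an engineer would, in place of code of your own. Each camera call takes 0.05 s, during which the arm holds its last target. There are 200 camera calls.

## Task

The washed tube racks have been left in a pile on the lab bench: take the pile apart and set each rack flat, right side up, down inside the rim of the tray of its own colour. Set them down gently rather than dropping them, tip none over, and leave the bottle and the beaker standing where they are.

Things in the scene. Friction and masses are not known exactly. Their poses are not given: they have to be found in the camera images.
- blue_rack: blue plastic tube rack, a plain block with dark round holes drawn on its top, loose: 62 mm along its x, 150 mm along its y, 32 mm tall (z up). Origin: centre of its underside. It is the bottom of the pile and stands on the bench. Grip it across its 62 mm width (its x axis) from above.
- yellow_rack: yellow plastic tube rack, a plain block with dark round holes drawn on its top, loose: 54 mm along its x, 112 mm along its y, 32 mm tall (z up). Origin: centre of its underside. It lies flat on the middle of the blue rack. Grip it across its 54 mm width (its x axis) from above.
- pink_rack: pink plastic tube rack, a plain block with dark round holes drawn on its top, loose: 46 mm along its x, 48 mm along its y, 32 mm tall (z up). Origin: centre of its underside. It lies flat on one end of the yellow rack (either), about 8 mm from the green rack. Grip it across its 46 mm width (its x axis) from above.
- green_rack: green plastic tube rack, a plain block with dark round holes drawn on its top, loose: 46 mm along its x, 48 mm along its y, 32 mm tall (z up). Origin: centre of its underside. It lies flat on the other end of the yellow rack, beside the pink rack. Grip it across its 46 mm width (its x axis) from above.
- blue_tray: blue-rimmed shallow tray with a grey floor, fixed to the bench, the place of the blue rack: inside 82 mm along its x by 170 mm along its y, so 10 mm to spare all round the rack; floor 3 mm above the bench, rim 4 mm thick with its top 9 mm above the bench. Origin: centre of its underside, on the bench (z = 0); long side along y.
- yellow_tray: yellow-rimmed shallow tray with a grey floor, fixed to the bench, the place of the yellow rack: inside 74 mm along its x by 132 mm along its y, so 10 mm to spare all round the rack; floor 3 mm above the bench, rim 4 mm thick with its top 9 mm above the bench. Origin: centre of its underside, on the bench (z = 0); long side along y.
- pink_tray: pink-rimmed shallow tray with a grey floor, fixed to the bench, the place of the pink rack: inside 66 mm along its x by 68 mm along its y, so 10 mm to spare all round the rack; floor 3 mm above the bench, rim 4 mm thick with its top 9 mm above the bench. Origin: centre of its underside, on the bench (z = 0); long side along y.
- green_tray: green-rimmed shallow tray with a grey floor, fixed to the bench, the place of the green rack: inside 66 mm along its x by 68 mm along its y, so 10 mm to spare all round the rack; floor 3 mm above the bench, rim 4 mm thick with its top 9 mm above the bench. Origin: centre of its underside, on the bench (z = 0); long side along y.
- buffer_bottle: bystander: clear capped buffer bottle, 64 mm across, 140 mm tall, standing upright at the right far edge of the work; origin at the centre of its underside. Leave it standing where it is.
- beaker: bystander: empty glass beaker, 68 mm across, 85 mm tall, standing upright at the left far edge of the work; origin at the centre of its underside. Leave it standing where it is.
Not all that is in view belongs to the job. What is shaped like the green_rack but orange or white is not meant.

How it is judged:
By the outcome, as a careful person would: the job done as asked, in the order asked, and still so for the second after the job is handed in, with the robot touching nothing.
It also fails if it takes over 115 s, if anything falls off the work surface, if the arm or the gripper's body presses on something with over 40 N, if the wrist force passes 120 N, or if a joint passes its speed limit or range.

## Working session

There is one attempt and no reset: what is moved stays moved. The work goes in short steps, each a Python script; the robot and the scene stay as the last script left them, time stands still between calls to the robot, and variables do not carry over. Pictures are saved under pics/ and viewed, at most 14 in all, crops included, and the job is handed in when it is done.

```bash
mkdir -p pics; python3 - <<'E'
from cell import env,camera,calibration
import cv2,numpy as np
for n in("top","scene"):
    p,d=camera(n);cv2.imwrite(f"pics/{n}0.png",p);np.save(f"pics/{n}0.npy",d);print(calibration(n))
s=env.get_state();print(s['time'],s['tcp_pos'],s['orientation'],s['opening'])
E
```

```text
{'fx': 536.8219382487708, 'fy': 536.8219382487708, 'cx': 312.57870462261377, 'cy': 239.1632498443962, 'rvec': array([ 2.09132895, -2.1428809 ,  0.15690756]), 'tvec': array([0.03085133, 0.53818872, 1.29515811])}
{'fx': 512.0745508983252, 'fy': 512.0745508983252, 'cx': 316.04620901896834, 'cy': 234.4756009702093, 'rvec': array([ 2.21434448,  1.38497249, -0.4352836 ]), 'tvec': array([-0.23268682, -0.35312864,  1.39346618])}
0.1 [ 0.21141559 -0.64060735  0.30301429] [-8.07938166e-04  9.87322575e-01  1.58724439e-01 -1.82199317e-04] 0.08533566290614603
```

View pics/top0.png

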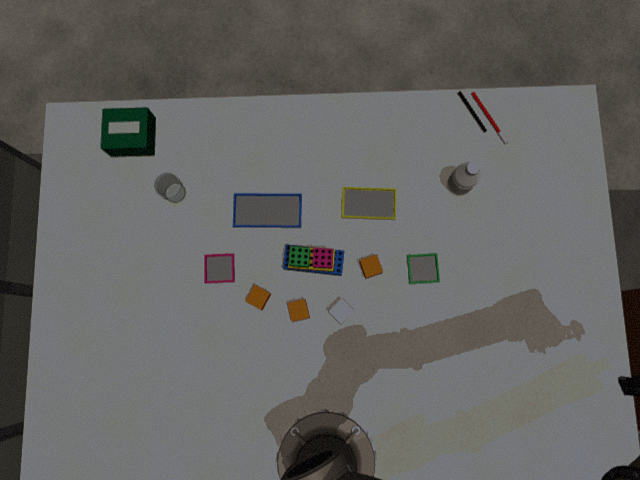

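View pics/scene0.png

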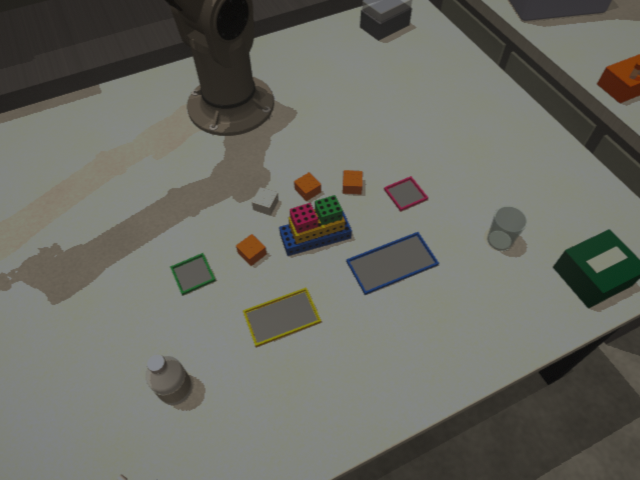

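Pile at about (313,259) in top view: green left, pink right, yellow and blue under. Trays: pink (220,268), green (423,268), blue (267,210), yellow (369,203). Orange and white decoys lie around the pile.

```bash
cat > h.py <<'E'
import cv2,numpy as np
from cell import env,kin,camera,calibration,job
HUE={'blue':(105,125),'yellow':(22,35),'pink':(155,175),'green':(50,75)}
def world(d,c):
    R,_=cv2.Rodrigues(np.array(c['rvec'],float));v,u=np.mgrid[:480,:640]
    P=np.stack([(u-c['cx'])/c['fx']*d,(v-c['cy'])/c['fy']*d,d],-1)
    return (P-np.array(c['tvec']).ravel())@R
def mask(p,col,smin=110,vmin=50):
    h=cv2.cvtColor(p,cv2.COLOR_BGR2HSV);a,b=HUE[col]
    return (h[...,0]>=a)&(h[...,0]<=b)&(h[...,1]>smin)&(h[...,2]>vmin)
def comps(p,d,c,col,zlo,zhi,amin=25,close=0):
    """centre, short, long, yaw of the long axis (rad, from world x), median z of each blob of the colour within a height band"""
    W=world(d,c);m=mask(p,col)&(d>0)&(W[...,2]>zlo)&(W[...,2]<zhi)
    m=m.astype(np.uint8)
    if close: m=cv2.morphologyEx(m,cv2.MORPH_CLOSE,np.ones((close,close)))
    n,l,s,_=cv2.connectedComponentsWithStats(m,connectivity=8);out=[]
    for i in range(1,n):
        if s[i,4]<amin: continue
        q=W[(l==i)&(d>0)];z=np.median(q[:,2])
        (x,y),(w,hh),a=cv2.minAreaRect((q[:,:2]*1000).astype(np.float32))
        if hh<w: w,hh=hh,w
        else: a+=90
        a=(np.radians(a)+np.pi/2)%np.pi-np.pi/2
        out.append((x/1000,y/1000,w,hh,a,z,s[i,4]))
    return out
def show(o):
    for r in o: print('  x %.4f y %.4f  %.1fx%.1f yaw %.1f z %.4f n%d'%(r[0],r[1],r[2],r[3],np.degrees(r[4]),r[5],r[6]))
def quat(a):
    """tool down, closing line (tool y) at angle a from world x; choose the half turn nearest the start pose"""
    t=np.array([np.cos(a),np.sin(a)]);y=np.array([*t,0]);z=np.array([0,0,-1.]);x=np.cross(y,z)
    from scipy.spatial.transform import Rotation as Ro
    q=Ro.from_matrix(np.c_[x,y,z]).as_quat();return [q[3],q[0],q[1],q[2]]
E
python3 - <<'E'
from h import *
p=cv2.imread('pics/top0.png');d=np.load('pics/top0.npy');c=calibration('top')
for col in HUE:
    print(col,'low');show(comps(p,d,c,col,-.01,.02))
    print(col,'hi');show(comps(p,d,c,col,.022,.12))
for a in (0,np.pi):
    for xy in ((.55,0),(.55,.2),(.55,-.3),(.7,.1),(.7,-.2)):
        q=kin.inverse_kinematics([*xy,.25],quat(a)); print(a,xy,None if q is None else np.round(q,2))
c=calibration('wrist');R,_=cv2.Rodrigues(c['rvec']);s=env.get_state();print('wristcam',-R.T@np.ravel(c['tvec'])-s['tcp_pos'],R[2],c['fx'])
E
```

```text
blue low
  x 0.6292 y 0.1364  92.9x178.3 yaw 88.5 z 0.0063 n405
blue hi
  x 0.4994 y 0.0853  13.8x60.2 yaw -6.2 z 0.0318 n79
  x 0.4857 y -0.0153  61.3x81.6 yaw 82.7 z 0.0313 n218
yellow low
  x 0.6397 y -0.1287  86.3x138.1 yaw 87.6 z 0.0068 n382
yellow hi
  x 0.4695 y 0.0167  46.1x119.3 yaw -74.5 z 0.0639 n128
pink low
  x 0.4785 y 0.2617  75.8x76.3 yaw -89.7 z 0.0069 n254
pink hi
  x 0.4855 y -0.0057  46.0x46.6 yaw 85.3 z 0.0957 n314
green low
  x 0.4636 y -0.2596  72.3x76.3 yaw -88.2 z 0.0083 n185
green hi
  x 0.4956 y 0.0491  47.0x56.7 yaw -5.7 z 0.0954 n299
0 (0.55, 0) [ 0.37  0.4  -0.61  1.88  0.28  0.95 -0.36]
0 (0.55, 0.2) [ 0.3   0.6  -1.04  1.78  0.58  1.1  -0.94]
0 (0.55, -0.3) [ 0.67  0.48 -0.37  1.71  0.2   0.99  0.23]
0 (0.7, 0.1) [ 0.18  0.66 -0.64  1.49  0.41  1.13 -0.53]
0 (0.7, -0.2) [ 0.46  0.65 -0.42  1.44  0.28  1.12 -0.01]
3.141592653589793 (0.55, 0) [-0.98  0.69  1.28  1.96 -0.76  1.09 -2.51]
3.141592653589793 (0.55, 0.2) [ 0.37  0.68 -1.18  1.77  0.69  1.17  2.12]
3.141592653589793 (0.55, -0.3) [ 0.21  0.46  0.25  1.74 -0.14  0.96 -2.62]
3.141592653589793 (0.7, 0.1) [ 0.45  0.89 -1.19  1.46  0.83  1.35  2.35]
3.141592653589793 (0.7, -0.2) [ 0.05  0.62  0.22  1.47 -0.15  1.07 -2.84]
wristcam [0.07410409 0.02355644 0.06984368] [-0.29172012 -0.09331644 -0.95194087] 423.6416066958708
```

```bash
python3 - <<'E'
from h import *
env.reach([.50,.02,.33],quat(-.1))
c=calibration('wrist');p,d=camera('wrist')
cv2.imwrite('pics/w1.png',p);np.save('pics/w1.npy',d)
for col in HUE:
    for b in ((-.01,.02),(.025,.04),(.057,.07),(.088,.104)):
        o=comps(p,d,c,col,*b,amin=150,close=9)
        if o: print(col,b);show(o)
print(env.get_state()['time'])
E
```

```text
blue (-0.01, 0.02)
  x 0.6238 y 0.1052  90.5x113.6 yaw 88.0 z 0.0082 n2499
blue (0.025, 0.04)
  x 0.4894 y 0.0187  60.8x148.0 yaw 82.8 z 0.0319 n1353
yellow (-0.01, 0.02)
  x 0.6364 y -0.1283  83.0x140.3 yaw 86.1 z 0.0081 n1903
pink (0.088, 0.104)
  x 0.4839 y -0.0052  45.3x47.6 yaw 85.6 z 0.0959 n3574
green (-0.01, 0.02)
  x 0.4617 y -0.2576  73.8x74.1 yaw -88.7 z 0.0084 n649
green (0.088, 0.104)
  x 0.4875 y 0.0443  34.6x44.8 yaw -5.4 z 0.0959 n1863
2.7083
```

View pics/w1.png

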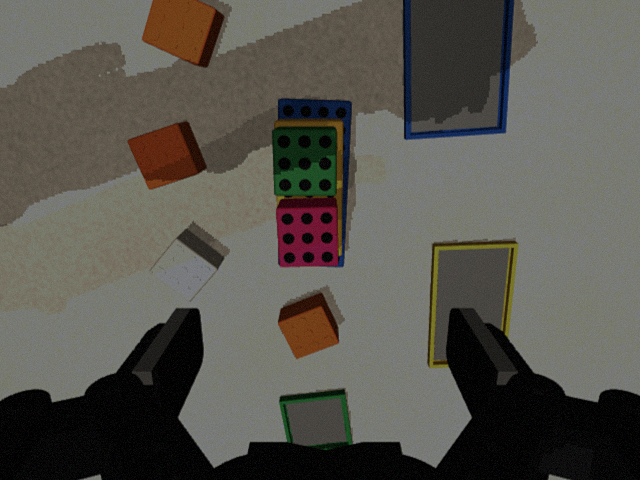

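```bash
cat >> h.py <<'E'
def pick(x,y,a,zb,f=50,up=.10):
    """rack with underside at zb; returns the opening after the grip"""
    env.grip(.085,f); t=zb+.079
    env.reach([x,y,t+.06],quat(a))
    hit=env.movel([x,y,t],.08,stop_force=12)
    env.grip(.02,f); s=env.get_state()
    print('pick hit',hit,'open %.4f'%s['opening'],'gf',s['gripper_force'],'tcp',np.round(s['tcp_pos'],4))
    env.movel([x,y,t+.03],.06);env.movel([x,y,t+up],.2)
    s=env.get_state();print('lifted open %.4f'%s['opening'],'F',np.round(s['force'],1),'t',s['time'])
def place(x,y,a,dx=0,dy=0,grip_h=.079):
    """underside to the tray floor at z=.003"""
    t=.003+grip_h
    env.reach([x,y,t+.06],quat(a))
    env.movel([x,y,t+.012],.12)
    hit=env.movel([x,y,t-.004],.025,stop_force=4)
    s=env.get_state();print('place hit',hit,'tcp',np.round(s['tcp_pos'],4))
    env.grip(.085); env.movel([x,y,t+.1],.2)
    print('t',env.get_state()['time'])
E
python3 - <<'E'
from h import *
p=cv2.imread('pics/w1.png');d=np.load('pics/w1.npy');c=calibration('wrist')
HUE['green']=(50,90)
W=world(d,c);m=(mask(p,'green',60,15)&(W[...,2]>.088)&(W[...,2]<.104)).astype(np.uint8)
m=cv2.morphologyEx(m,cv2.MORPH_CLOSE,np.ones((9,9)));print(cv2.minAreaRect((W[m>0][:,:2]*1000).astype(np.float32)))
pick(.4839,-.0052,np.radians(-5),.064)
env.reach([.52,.15,.33],quat(0))
c=calibration('wrist');p,d=camera('wrist')
cv2.imwrite('pics/w2.png',p);np.save('pics/w2.npy',d)
for col in ('pink','blue'):
    print(col);show(comps(p,d,c,col,-.01,.02,amin=150,close=5))
E
```

```text
((487.08538818359375, 37.54383850097656), (120.4006576538086, 45.57120132446289), 84.46502685546875)
pick hit False open 0.0448 gf 52.24883258342743 tcp [ 0.4842 -0.0052  0.1436]
lifted open 0.0453 F [ 0.1  0.7 -1.4] t 6.0083
pink
  x 0.4750 y 0.2630  75.2x77.6 yaw -88.9 z 0.0084 n2599
blue
  x 0.6249 y 0.1370  90.3x177.9 yaw 87.9 z 0.0081 n3531
```

View pics/w2.png

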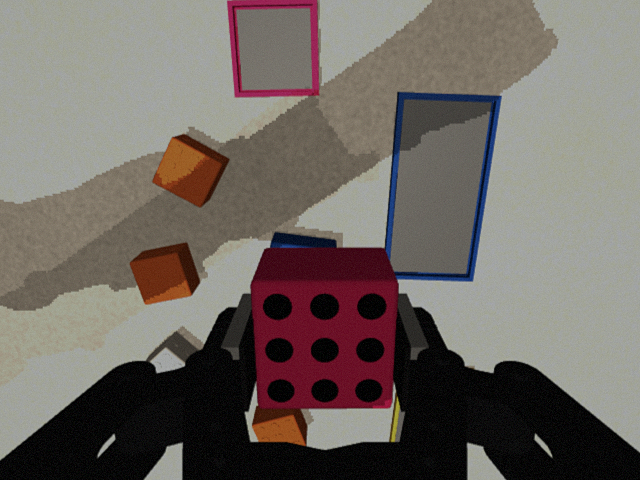

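The pink rack is held square and centred. Its tray at (277,48) and the blue tray at (440,185) are clear. I'll place it, then look at the pile again.

```bash
python3 - <<'E'
from h import *
place(.4755,.2625,np.radians(1))
env.reach([.50,.0,.31],quat(-.1))
c=calibration('wrist');p,d=camera('wrist')
cv2.imwrite('pics/w3.png',p);np.save('pics/w3.npy',d)
W=world(d,c)
for n,b in (('top',(.088,.104)),('mid',(.056,.072)),('low',(.025,.04))):
    h=cv2.cvtColor(p,cv2.COLOR_BGR2HSV)
    m=((d>0)&(W[...,2]>b[0])&(W[...,2]<b[1])&(abs(W[...,0]-.49)<.07)&(abs(W[...,1]-.02)<.1)).astype(np.uint8)
    k,l,s,_=cv2.connectedComponentsWithStats(m)
    for i in range(1,k):
        if s[i,4]>150: print(n,s[i],cv2.minAreaRect((W[l==i][:,:2]*1000).astype(np.float32)))
E
```

```text
place hit True tcp [0.4756 0.2626 0.0826]
t 9.8833
top [ 266  104   71   74 5112] ((488.53057861328125, 50.494415283203125), (47.63252258300781, 46.107540130615234), 84.39318084716797)
mid [ 269   97   75  148 5604] ((487.7510986328125, 22.48660659790039), (111.65391540527344, 53.97673034667969), 83.98185729980469)
low [ 274   76   79  183 3260] ((489.3668212890625, 18.21984100341797), (150.13050842285156, 61.35893249511719), 82.3084716796875)
```

View pics/w3.png

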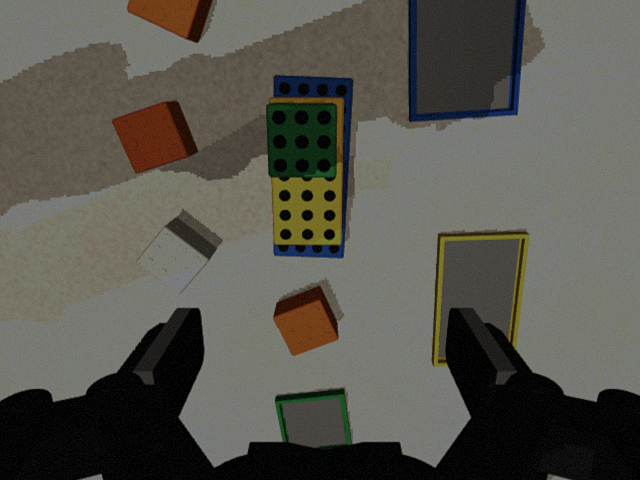

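Pile layers fit their given sizes, with green at (301,141) and yellow beneath. I'll go on with green, then yellow, looking before the yellow grasp.

```bash
cat >> h.py <<'E'
def layer(name,zlo,zhi,x0=.49,y0=.02):
    c=calibration('wrist');p,d=camera('wrist');cv2.imwrite(f'pics/{name}.png',p);W=world(d,c)
    m=((d>0)&(W[...,2]>zlo)&(W[...,2]<zhi)&(abs(W[...,0]-x0)<.07)&(abs(W[...,1]-y0)<.1)).astype(np.uint8)
    k,l,s,_=cv2.connectedComponentsWithStats(m);i=1+np.argmax(s[1:,4])
    r=cv2.minAreaRect((W[l==i][:,:2]*1000).astype(np.float32));print(name,r);return r
E
python3 - <<'E'
from h import *
pick(.4885,.0505,np.radians(-5.6),.064)
env.reach([.50,-.2,.3],quat(0))
c=calibration('wrist');p,d=camera('wrist');cv2.imwrite('pics/w4.png',p);show(comps(p,d,c,'green',-.01,.02,amin=150,close=5));show(comps(p,d,c,'yellow',-.01,.02,amin=150,close=5))
place(.462,-.2588,np.radians(1.5))
env.reach([.50,-.03,.31],quat(-.1))
layer('w5',.056,.072)
E
```

```text
pick hit False open 0.0453 gf 51.71493351459503 tcp [0.4889 0.0505 0.1436]
lifted open 0.0455 F [-0.   0.1 -1.4] t 14.325
  x 0.4617 y -0.2592  73.9x75.5 yaw -88.1 z 0.0085 n1045
  x 0.6370 y -0.1275  82.9x142.1 yaw 85.9 z 0.0079 n2688
place hit True tcp [ 0.4621 -0.259   0.0826]
t 18.2833
w5 ((487.5785827636719, 22.559158325195312), (111.53877258300781, 54.1401481628418), 84.14875030517578)
```

```bash
python3 - <<'E'
from h import *
pick(.4876,.0225,np.radians(-5.9),.032)
place(.6367,-.1278,np.radians(-3.9))
env.reach([.50,-.03,.31],quat(-.1))
r=layer('w6',.024,.04)
(x,y),_,a=r
if abs(sorted(r[1])[0]-62)<3 and abs(sorted(r[1])[1]-150)<3 and a>45:
    pick(x/1000,y/1000,np.radians(a-90),0.0)
    place(.6249,.137,np.radians(-2.1))
    env.reach([.45,-.15,.40],quat(0))
    p,d=camera('top');cv2.imwrite('pics/t7.png',cv2.resize(p[160:320,160:480],None,fx=2.5,fy=2.5));c=calibration('top')
    W=world(d,c)
    for n,x,y in(('pink',.475,.262),('green',.462,-.259),('yellow',.637,-.128),('blue',.625,.137)):
        m=(d>0)&(W[...,2]>.022)&(W[...,2]<.06)&(abs(W[...,0]-x)<.055)&(abs(W[...,1]-y)<.1)&mask(p,n,80,30)
        print(n,m.sum(),cv2.minAreaRect((W[m][:,:2]*1000).astype(np.float32)),np.median(W[m][:,2]))
E
```

```text
pick hit False open 0.0530 gf 52.899025082588196 tcp [0.488  0.0225 0.1117]
lifted open 0.0537 F [-0.7  0.1 -1.3] t 22.6833
place hit True tcp [ 0.6369 -0.1279  0.0828]
t 25.7
w6 ((488.933837890625, 18.360729217529297), (150.1646728515625, 62.25807189941406), 82.2947998046875)
pick hit False open 0.0609 gf 54.53190565109253 tcp [0.4893 0.0184 0.0797]
lifted open 0.0607 F [-1.1 -0.1 -2.2] t 29.95
place hit True tcp [0.6251 0.137  0.0828]
t 32.7833
pink 328 ((475.981201171875, 261.4786682128906), (46.61186981201172, 49.08418273925781), 3.2747676372528076) 0.03419990879397098
green 0 ((0.0, 0.0), (0.0, 0.0), 0.0) nan
yellow 811 ((637.0299682617188, -128.0379638671875), (111.94392395019531, 56.4105110168457), 86.54589080810547) 0.03465891201567497
blue 1257 ((624.449951171875, 136.4508514404297), (149.90074157714844, 63.54905319213867), 88.0602798461914) 0.03454440109764705
  return _methods._mean(a, axis=axis, dtype=dtype,
  ret = ret.dtype.type(ret / rcount)
```

View pics/t7.png

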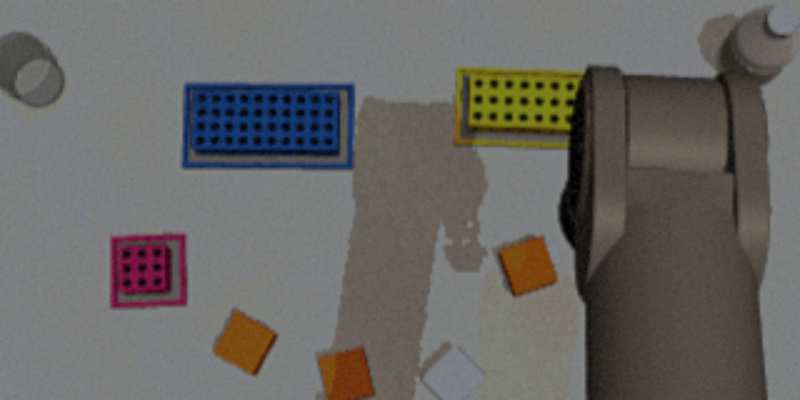

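The blue, yellow and pink racks sit in their trays. The arm hides the green one at right, so I'll move aside and check it and the bystanders.

```bash
python3 - <<'E'
from h import *
env.reach([.48,.05,.40],quat(0))
p,d=camera('top');cv2.imwrite('pics/t8.png',p);c=calibration('top');W=world(d,c)
for n,x,y in(('green',.462,-.259),):
    m=(d>0)&(W[...,2]>.022)&(W[...,2]<.06)&(abs(W[...,0]-x)<.055)&(abs(W[...,1]-y)<.1)&mask(p,n,80,30)
    print(n,m.sum(),m.sum() and cv2.minAreaRect((W[m][:,:2]*1000).astype(np.float32)))
p0=cv2.imread('pics/top0.png').astype(int)
for n,(r0,r1,c0,c1) in dict(bottle=(155,205,435,490),beaker=(165,210,145,195)).items(): print(n,np.abs(p[r0:r1,c0:c1]-p0[r0:r1,c0:c1]).mean())
E
```

```text
green 317 ((462.6849060058594, -258.56732177734375), (45.715152740478516, 47.32840347290039), 1.481084942817688)
bottle 6.047757575757576
beaker 6.039259259259259
```

View pics/t8.png

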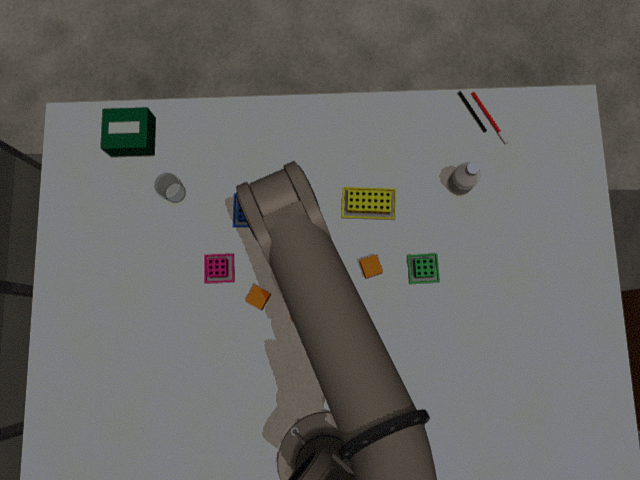

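Green (423,267) is in its tray. The bottle (465,178) and beaker (170,187) have not moved.

```bash
python3 -c "
from cell import job
print(job.job_done())"
```

```text
the job is handed in; nothing more can be done
None
```

All four racks are set flat, right side up, in the trays of their own colours, the bottle and beaker are still where they stood, and the job is handed in, at about 35 s of the 115 s allowed.

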